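# Pass the bearing pallet over the spring catch of the press loading slide

## Task

The blue bearing pallet on the press loading slide is held back by a spring catch. With a fingertip press the red catch pad behind the pallet down and, while you keep it down, push the pallet by its rear edge over the catch, then on to the end stop until the catch springs up behind it, and move away. Only press and push, without slamming: the pallet stays flat in its rails with the bearing in its nest, and the other things on the table stay where they are.

Things in the scene. Friction and masses are not known exactly. Their poses are not given: they have to be found in the camera images.
- loading_slide: steel slide fixed to the table, 210 x 88 mm, two aluminium C-rails, grey end stop. Origin: centre of its underside, on the table; +x = push direction (to the end stop, roughly to the robot's right), z up. Running floor 21 mm above the table. Rail lips 56 mm apart, tops 13.5 mm above the floor, from x = -0.058 to 0.095; open behind that. Bumper faces of the end stop at x = 0.091.
- catch (a joint): travel of the spring catch, m: 0 = up, 0.008 = fully down. One rigid bar in the floor's slot, moving straight down only: red pad behind the pallet, steel tooth before it. The spring takes 1.5 N to start, 3 N fully down. From 6.5 mm down it lets the pallet pass; once the pallet is 4 mm or more over the tooth, the pallet itself keeps it down until the pallet's solid part has gone by.
- catch_pad (a point): point on the top of the red catch pad, at x = -0.075 of the slide on its middle line; goes down with the catch. Pad 27 mm wide, from slide x = -0.096 to -0.038; 8 mm above the slide's floor when up, flush with it when fully down. Its front end lies under the pallet's hollow rear edge.
- catch_tooth (a point): centre of the top of the steel catch tooth, 10 mm long (slide x = 0.026 to 0.036), 26 mm wide; stands 6 mm above the slide's floor when up, 2 mm below it when fully down.
- pallet: blue steel pallet, 72 (x) x 64 (y) x 17 mm, 0.55-0.8 kg, loose in the rails (1 mm play a side, lips over its flanges). Origin: centre of its underside, on the slide's floor; axes as the slide's. A ring nest on it holds a bearing. At the start its front is 2-10 mm short of the tooth. At the end stop it lies at slide x = 0.055; the catch then stands up 3 mm behind its solid part.
- push_edge (a point): middle of the pallet's rear edge face, the face to push: 52 mm wide, from 10 to 17 mm above the slide's floor, 36 mm behind the pallet's origin. Below its middle the pallet is hollow (10 mm high, 20 mm deep, 40 mm wide), so that the pad goes under it.
- bearing: ball bearing, 32 mm diameter, 10 mm high, in the ring nest of the pallet (5 mm deep, at pallet x = 0.010). Origin: centre of its underside, on the pallet's top; its top is 48 mm above the table.
- oil_can: bystander: blue spray can, 53 mm diameter, 182 mm high, far to the left of the slide; origin centre of its underside
- wheel_a: bystander: cream wheel, 84 mm diameter, 34 mm high, lying flat far to the left of the slide; origin centre of its underside
- bearing_b: bystander: loose ball bearing, 32 mm diameter, 10 mm high, on the table to the left of the slide; origin centre of its underside
- bolt_a: bystander: hexagon bolt, 15 x 55 x 13 mm, on the table beyond the right end of the slide; origin centre of its underside

How it is judged (in metres and radians):
On the way, in this order (a step that is already met when the one before it is completed fails the run):
1. the catch is pressed down (6.2 mm or more) while the pallet still stands behind its tooth (value of joint catch above 0.0062 m and x of pallet in the frame of loading_slide below -0.007 m), for 0.1 s.
2. the pallet has been pushed over the tooth of the held-down catch (value of joint catch above 0.005 m and x of pallet in the frame of loading_slide above 0.001 m), for 0.05 s.
At the end, for the whole second after the job is handed in: the pallet lies at rest and flat at the end stop (within 6 mm), the catch stands up again behind it (less than 1.5 mm down), and the bearing still lies flat in its nest (within 5 mm) (x of pallet in the frame of loading_slide above 0.049 m and z of pallet in the frame of loading_slide below 0.023 m and value of joint catch below 0.0015 m and x of bearing in the frame of pallet between 0.005 and 0.015 m and z of bearing in the frame of pallet below 0.02 m and linear speed of pallet below 0.01 m/s); the robot touches nothing.
It fails at once if the pallet is lifted more than 5 mm or tipped more than 0.1 rad (z of pallet in the frame of loading_slide above 0.026 m or angle between pallet's own z axis and vertical above 0.1 rad).
It fails at once if the pallet is slammed (faster than 0.4 m/s) (linear speed of pallet above 0.4 m/s).
It fails at once if the bearing is lifted out of its nest (more than 6 mm) (z of bearing in the frame of pallet above 0.023 m).
It fails at once if a bystander is moved by more than 15 mm (distance of any of oil_can, wheel_a, bearing_b, bolt_a from where it was at the start of the episode above 0.015 m).
It also fails if it takes over 35 s, if anything falls off the work surface, if the arm or the gripper's body presses on something with over 40 N, if the wrist force passes 120 N, or if a joint passes its speed limit or range.

## Robot

A 6-joint arm with a two-finger parallel gripper is mounted at the origin on a cart in front of the work surface, level with it; the furniture and walls round the work are solid. World frame = base frame: x ahead of the robot, y to its left, z up, the work surface at z = 0. Lengths are in mm, angles in rad, forces in N, time in s.
With the tool pointing down it reaches from about 300 to 875 mm from the base axis. Payload 4.2 kg.
Tool frame: the origin (TCP) lies at the very end of the fingers, on their centre line; the grasp point (between the pads) lies 19 mm behind it; z points along the fingers, y is the line along which they close (so a half turn about z gives the same grasp; the last joint's range is limited). The gripper opens to 85 mm and grips with 20 to 120 N. Pads are 22 mm wide; open, the fingers measure 114 mm over their backs; the gripper's body (76 mm by 85 mm) begins 54 mm behind the grasp point. The pads swing forward as they close: fully open they stand 13 mm farther back than shut.
Start: joints at [-0.02, 0.32, 1.565, -0, 1.257, -0.02], TCP at [575.014, 0, 231.338] pointing down, gripper open.
Joint ranges: [-3.11, 3.11], [-0.84, 2.01], [0.21, 2.61], [-1.34, 4.49], [0.05, 2.63], [-2.56, 2.56]. Speed limits (rad/s): [2.57, 2.57, 3.14, 3.14, 3.14, 3.14].

## Interface

Orientations are given as [roll, pitch, yaw] about the fixed x, y, z axes, in that order (R = Rz(yaw) Ry(pitch) Rx(roll)).
In Python, from bench import status, capture, workorder gives the robot as it stands.
- The arm moves only by the tool carry_out, never from a script. Its argument "increments" is a list that holds one entry, the list of rows, each a list of 6 numbers: the shift along the tool's x, y, z in mm, then the turn, a rotation vector about the tool's x, y, z in rad. In form: [[[dx, dy, dz, wx, wy, wz], ...]]. A call has 1 to 5 rows; each row is the pose to reach, as a shift and turn from the pose commanded when the call began, along the tool's axes at that moment; what a row does not reach only later rows make up. A row lasts 1/12 s, in which the tool goes at most 41.7 mm and 7.16 degrees, less where a joint would pass 70% of its speed; a pose out of reach is approached as far as the arm can. A call with a gripper value outside its range is refused whole. "grip" is the closure, from 0 (fully open) to 1 (shut), set as the call begins (left out, the last holds). The fingers move at their own pace and stop on an object; "force" is the grip in N (left out, the last holds). Time passes only in rows, so rows that repeat a pose let the fingers close. It gives the time, the measured TCP pose, the force, the opening and the grip force at its end, in the units of the state.
- status.sense(): the state, without advancing time (a new reading comes with each control period).
- capture(name): name is "scene" or "side" or "wrist"; returns a dict with "frame" (384x512x3 uint8, blue, green, red), "fx", "fy", "cx", "cy" (pixels), "k1" (the pictures are not rectified: a ray, as slopes to the right and down, at radius r is drawn at 1 + k1 r^2 times it, then the intrinsics apply), "eye" and "rotation" of the camera in the world. Camera axes: x right, y down, z forward; pixel columns grow to the right and rows downward; lengths in mm; the calibration is good to about 2 mm. A picture is of the moment at which its call begins. There is no depth.
- workorder.finish_job(): hands the job in; it is judged then, once.
The state is a dict: "time": time; "joint_positions": joint angles; "joint_vel": joint speeds; "tau": joint torques, N m; "tool_pos": TCP position; "tool_rot": TCP orientation; "contact_force": force on the tool from outside, world axes, zero at the start; "wrist_torque": the same for the moment, N m; "grip_width": finger opening in mm; "grasp_force": force on a finger pad.
Only numpy, scipy, OpenCV 4.12 (cv2) and the standard library are available. Lean on these libraries where they do the work, as an engineer would, in place of code of your own. Each camera call takes 0.05 s, during which the arm holds its last target. There are 200 camera calls.

## Working session

There is one attempt and no reset: what is moved stays moved. The work goes in short steps, Python scripts to look and compute and a tool call to move; the robot and the scene stay as the last step left them, time stands still between calls to the robot, and variables do not carry over. Pictures are saved under pics/ and viewed, at most 10 in all, crops included, and the job is handed in when it is done.

Besides the shell and the picture viewer there is one more tool, called after "Request:" as name(argument=value, ...) on one line, values as JSON. carry_out: Moves the arm, as the interface text tells. Its arguments: {"type":"object","properties":{"increments":{"type":"array"},"grip":{"type":"number"},"force":{"type":"number"}},"required":["increments"]}

```bash
mkdir -p pics; ls
python3 - <<'E'
from bench import status, capture
import cv2,numpy as np
print(status.sense())
for n in ("scene","side"):
    c=capture(n); cv2.imwrite(f"pics/{n}0.png",c["frame"]); np.save(f"pics/{n}0.npy",c,allow_pickle=True)
    print({k:v for k,v in c.items() if k!="frame"})
a=np.hstack([cv2.imread("pics/scene0.png"),cv2.imread("pics/side0.png")])
E
```

```text
pics
{'time': 0.0, 'joint_positions': array([-2.00175304e-02,  3.20271538e-01,  1.56564536e+00, -3.12281725e-05,
        1.25738273e+00, -2.00217211e-02]), 'joint_vel': array([ 1.68400782e-03,  4.52230116e-04, -2.26142320e-03, -1.99433419e-03,
        1.44835423e-05, -1.17238458e-03]), 'tau': array([ 7.05825660e-04, -4.15526962e+01, -2.34157133e+01, -1.88356019e-06,
        8.09230405e-03,  1.54784908e-05]), 'tool_pos': array([ 5.74540855e+02, -9.57863483e-03,  2.30507016e+02]), 'tool_rot': array([-3.13988543e+00, -4.48966606e-06,  1.57081017e+00]), 'contact_force': array([-0.16436964,  0.23334925,  0.35708571]), 'wrist_torque': array([ 0.02834888, -0.01720573, -0.02843444]), 'grasp_force': 0.0, 'grip_width': 85.57700216689119}
{'fx': 419.51167269902146, 'fy': 419.51167269902146, 'cx': 258.8499469536543, 'cy': 189.88807759321176, 'k1': -0.12142460176213944, 'eye': array([ -45.01838467, -843.92507672,  841.66507661]), 'rotation': array([-2.19078979, -0.00753982, -0.59309245])}
{'fx': 352.8100339258736, 'fy': 352.8100339258736, 'cx': 258.0260512870054, 'cy': 192.92093446379195, 'k1': -0.012225534715794312, 'eye': array([414.00558225, 541.62958293, 873.85334254]), 'rotation': array([-2.59747995, -0.01240195, -2.768815  ])}
```

View pics/scene0.png

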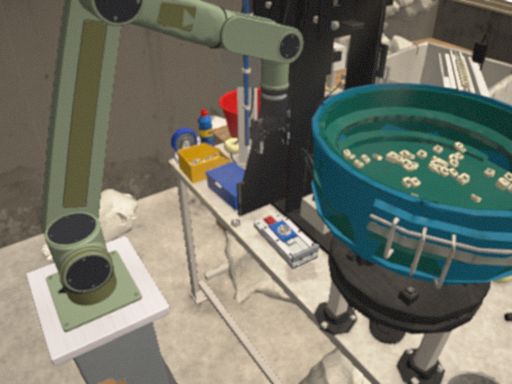

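View pics/side0.png

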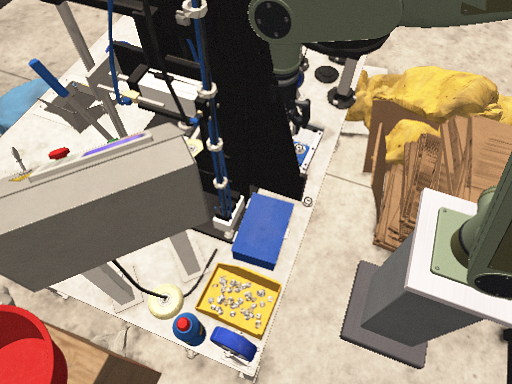

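The scene view shows the slide around (287,238), with its red pad at about (269,222), the pallet at (283,230) and the end stop toward (302,258). In the side view the arm partly hides it at (302,150). Next I'll look closer with the wrist camera and a crop.

```bash
cat > h.py <<'E'
import numpy as np,cv2
from scipy.spatial.transform import Rotation as R
def ray(c,u,v):
    K=np.array([[c["fx"],0,c["cx"]],[0,c["fy"],c["cy"]],[0,0,1.]])
    p=cv2.undistortPoints(np.array([[[u,v]]],float),K,np.array([c["k1"],0,0,0,0.]))[0,0]
    rot=np.asarray(c["rotation"]); M=R.from_euler("xyz",rot).as_matrix() if rot.shape==(3,) else rot
    return M@np.array([p[0],p[1],1.])
def onz(c,u,v,z):
    d=ray(c,u,v); e=np.asarray(c["eye"]); return e+d*(z-e[2])/d[2]
def load(n): return np.load(f"pics/{n}.npy",allow_pickle=True).item()
E
python3 - <<'E'
from h import *
from bench import capture
c=capture("wrist"); np.save("pics/wrist0.npy",c,allow_pickle=True)
print(c["eye"],c["rotation"],c["fx"],c["k1"])
s=load("scene0")
crop=cv2.resize(s["frame"][205:275,240:330],None,fx=6,fy=6,interpolation=cv2.INTER_CUBIC)
w=cv2.resize(c["frame"],None,fx=.5,fy=.5) if 0 else c["frame"]
cv2.imwrite("pics/w0.png",w); cv2.imwrite("pics/crop0.png",crop)
for u,v,z in [(269,222,27),(283,230,48),(303,258,40)]: print(onz(s,u,v,z))
E
```

```text
[574.92818257  67.65664232 372.73768816] [ 2.87035878e+00  2.45815527e-03 -4.85325581e-04] 335.0182186597984 -0.0529882347016522
[530.18683365 -56.42453786  27.        ]
[ 528.34756279 -128.32150884   48.        ]
[ 510.51104784 -243.26491951   40.        ]
```

View pics/w0.png

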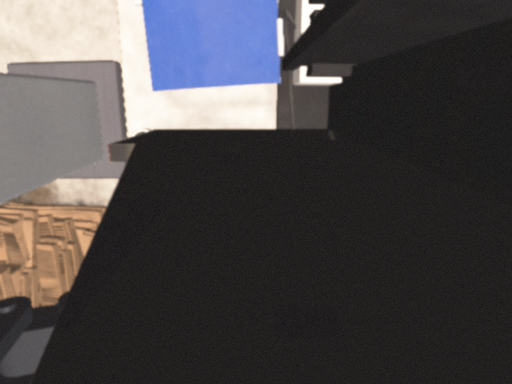

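View pics/crop0.png

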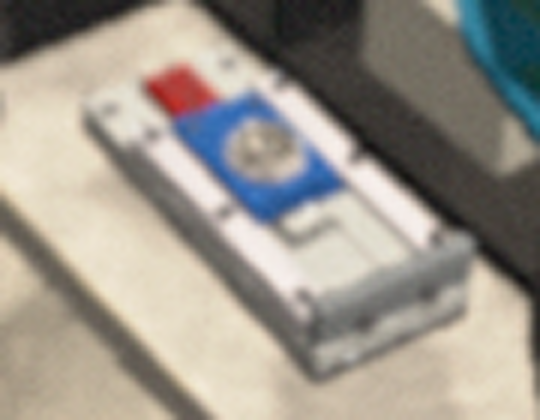

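The wrist view is mostly filled by the black gripper and press. The enlarged crop shows the red pad at (180,88), the bearing at (265,152), rail lips (150,135)-(300,300) and (275,85)-(435,240), and the tooth at (310,222). I'll turn these into positions and check where the black plate stands.

Run:
```python
from h import *
s=load("scene0");d=load("side0");w=load("wrist0")
f=lambda x,y:(240+(x+.5)/6-.5,205+(y+.5)/6-.5)
for n,x,y,z in [("padrearL",148,80,29),("padrearR",190,63,29),("bearing",265,152,48),("Lrail0",140,135,34.5),("Lrail1",305,300,34.5),("Rrail0",278,82,34.5),("Rrail1",440,240,34.5),("pallet rearL",178,120,38),("pallet rearR",255,97,38),("frontL",265,218,38),("frontR",342,185,38),("slide near rear top",85,105,21),("rear far top",185,60,21),("tooth",310,225,27)]:
    print(n,onz(s,*f(x,y),z)[:2].round(1))
for n,c,u,v in [("plate scene",s,243,212),("plate side",d,300,200),("plate side left",d,217,165),("side slide near corner",d,322,127),("wrist blackcorner",w,150,130),("w2",w,330,130),("w col",w,295,82)]:
    print(n,onz(c,u,v,0)[:2].round(1))
```

```text
padrearL [527.8 -34.5]
padrearR [553.6 -35.1]
bearing [ 530.4 -129.2]
Lrail0 [496.5 -72.9]
Lrail1 [ 493.9 -209.6]
Rrail0 [577.8 -77.5]
Rrail1 [ 571.  -213.1]
pallet rearL [516.2 -77.2]
pallet rearR [558.4 -83.9]
frontL [ 509.3 -158.2]
frontR [ 554. -160.]
slide near rear top [495.5 -25.4]
rear far top [558.8 -23.7]
tooth [ 531.8 -164.6]
plate scene [508.3  56.7]
plate side [476.1  22.7]
plate side left [748.2  -0.8]
side slide near corner [ 493.8 -267.7]
wrist blackcorner [461.5  33. ]
w2 [660.7  32.8]
w col [620.4  83.5]
```

Run:
```python
from h import *
s=load("scene0")["frame"][110:260,220:330];d=load("side0")["frame"][60:220,190:340]
cv2.imwrite("pics/cmp.png",np.hstack([cv2.resize(s,(400,545),interpolation=2),cv2.resize(d,(400,427),interpolation=2) if 0 else cv2.copyMakeBorder(cv2.resize(d,(400,427),interpolation=2),0,118,0,0,0)]))
```

```text
(no output)
```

View pics/cmp.png

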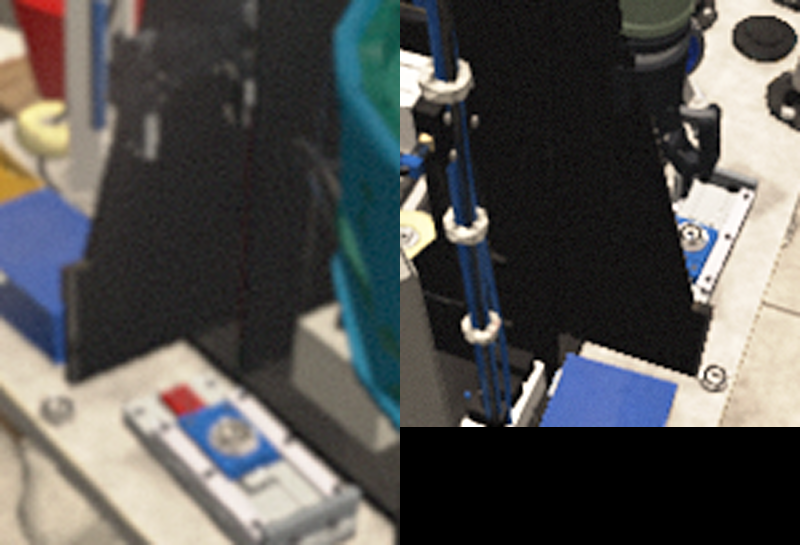

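The black press side plate stands across the table near y≈+30 and the slide runs along −y, with the pad at about (537,-60). All moves go to −y, away from the plate. I'll shut the gripper and move over the slide's far end, so the wrist camera sees the pallet and pad.

Request:
carry_out(increments=[[[-30, -5, 5, 0, 0, 0], [-65, -15, 15, 0, 0, 0], [-100, -25, 25, 0, 0, 0], [-140, -35, 40, 0, 0, 0], [-175, -40, 50, 0, 0, 0]]], grip=1)

```text
time: 0.57
tool_pos: [533.5, -176.2, 180.4]
tool_rot: [-3.14, -0.0, 1.571]
contact_force: [1.3, -0.3, 0.1]
grip_width: 25.6
grasp_force: 0.0
```

Request:
carry_out(increments=[[[0, 0, 0, 0, 0, 0], [0, 0, 0, 0, 0, 0]]])

```text
time: 0.73
tool_pos: [534.1, -176.5, 180.3]
tool_rot: [-3.14, -0.001, 1.567]
contact_force: [0.1, 0.2, -0.5]
grip_width: 0.6
grasp_force: 0.0
```

Run:
```python
from h import *
from bench import capture,status
c=capture("wrist"); np.save("pics/wrist1.npy",c,allow_pickle=True); cv2.imwrite("pics/w1.png",c["frame"])
st=status.sense(); print(c["eye"],st["tool_pos"],st["contact_force"],st["grip_width"],st["time"])
```

```text
[ 534.72607033 -108.9713522   322.54522968] [ 534.76368765 -175.32082317  180.96565467] [-0.00884266 -0.64065805  0.59164061] -0.01788756003853392 0.7833
```

View pics/w1.png

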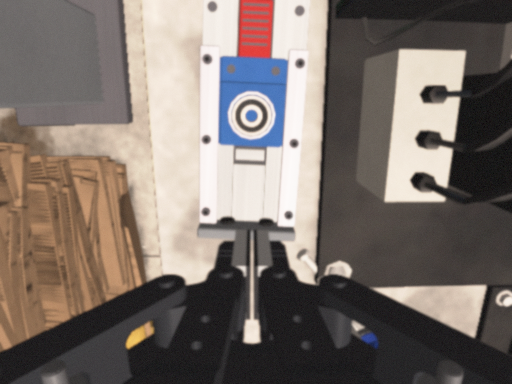

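The wrist view shows everything clearly: pad (256,28), pallet rear edge at row ~57, bearing (251,115), tooth (250,156), and end stop at row ~231. The gripper is below them. Next I'll measure by masks.

Run:
```python
from h import *
c=load("wrist1"); f=c["frame"].astype(int); b,g,r=f[...,0],f[...,1],f[...,2]
P=lambda u,v,z:onz(c,u,v,z)[:2].round(1)
def big(m):
    n,l,s,ce=cv2.connectedComponentsWithStats(m.astype(np.uint8)); i=1+np.argmax(s[1:,4]); return l==i
blue=(b>r+60)&(b>110); blue[230:]=0; blue=big(blue); red=(r>b+70)&(r>g+70); red[100:]=0; red=big(red)
def edge(m,cols,first=True):
    pts=[]
    for u in cols:
        v=np.where(m[:,u])[0]; pts.append((u,(v.min()-.5) if first else v.max()+.5))
    return np.median([p[0] for p in pts]),np.median([p[1] for p in pts])
print("rear edge top z38",[P(*edge(blue,range(a,a+8)),38) for a in (228,250,272)])
print("front edge z38",[P(*edge(blue,range(a,a+8),False),38) for a in (228,250,270)])
def side(m,rows):
    L=np.median([np.where(m[v])[0].min()-.5 for v in rows]);Rr=np.median([np.where(m[v])[0].max()+.5 for v in rows]);return L,Rr
for rows,m,z in ((range(2,12),red,29),(range(40,50),red,29),(range(72,80),blue,38),(range(132,140),blue,38)):
    L,Rr=side(m,rows); v=np.mean(rows); a,q=P(L,v,z),P(Rr,v,z); print("mid",(a+q)/2,"width",q[0]-a[0])
print("bearing",P(251.5,115.5,48))
print("rails starts L,R",P(200,45,34.5),P(311,45,34.5),"ends",P(199,224,34.5),P(297,224,34.5), "tooth rear/front",P(250,147,27),P(250,163,27),"endstop",P(246,228,40))
```

```text
rear edge top z38 [array([518. , -76.9]), array([535.6, -77.7]), array([553.3, -78.6])]
front edge z38 [array([ 516.7, -147.6]), array([ 535.4, -148.5]), array([ 552.5, -149. ])]
mid [537.8  -37.75] width 26.399999999999977
mid [536.5  -66.65] width 26.200000000000045
mid [535.2 -91.5] width 54.19999999999993
mid [ 532.95 -140.  ] width 54.10000000000002
bearing [ 533.9 -122.9]
rails starts L,R [492.6 -67.5] [582.  -67.8] ends [ 485.1 -221. ] [ 575.2 -221.3] tooth rear/front [ 532.4 -151.3] [ 532.3 -165.7] endstop [ 528.5 -222.9]
```

Everything checks: pallet 71 mm long, bearing 45 mm from its rear edge, rails 153 mm. The push direction is (-0.048,-1), the rear edge is at y≈-77.7 and the pallet sits at about slide x = -12. I'll go above the pad at (537,-55).

Request:
carry_out(increments=[[[30, 0, 10, 0, 0, 0.02], [60, 1, 25, 0, 0, 0.03], [90, 2, 55, 0, 0, 0.048], [110, 2, 85, 0, 0, 0.048], [120, 2, 110, 0, 0, 0.048]]])

```text
time: 1.2
tool_pos: [536.8, -50.9, 70.5]
tool_rot: [3.141, -0.001, 1.527]
contact_force: [0.3, 0.4, -0.6]
grip_width: 0.2
grasp_force: 0.0
```

Request:
carry_out(increments=[[[0, 0, 10, 0, 0, 0], [0, 0, 20, 0, 0, 0], [0, 0, 27, 0, 0, 0], [0, 0, 31, 0, 0, 0], [0, 0, 31, 0, 0, 0]]])

```text
time: 1.62
tool_pos: [537.4, -55.7, 40.5]
tool_rot: [3.141, 0.0, 1.522]
contact_force: [-0.3, 0.2, -0.2]
grip_width: 0.2
grasp_force: 0.0
```

Run:
```python
from h import *
from bench import capture,status
c=capture("scene"); cv2.imwrite("pics/s2.png",cv2.resize(c["frame"][190:280,230:330],None,fx=6,fy=6,interpolation=2))
st=status.sense(); print(st["tool_pos"],st["tool_rot"],st["contact_force"],st["time"])
```

```text
[537.6516697  -55.70684015  40.92174419] [3.14018760e+00 1.41010191e-04 1.52179393e+00] [-0.39816635 -0.87033922  0.94671222] 1.6667
```

View pics/s2.png

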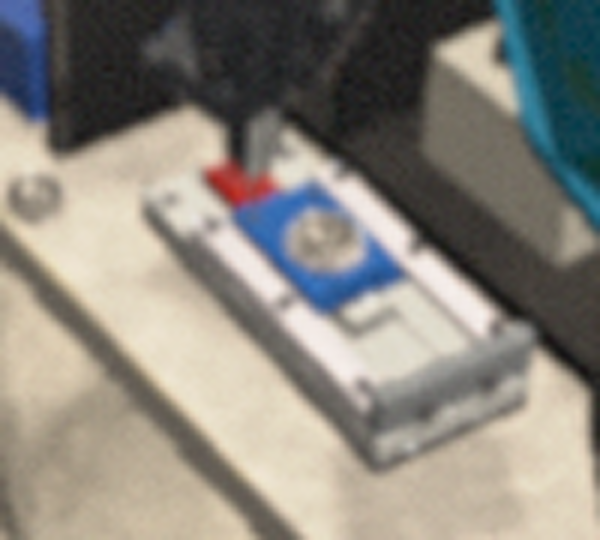

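The fingertip stands above the red pad, clear of the pallet edge. Now I press down.

Request:
carry_out(increments=[[[0, 0, 8, 0, 0, 0], [0, 0, 12, 0, 0, 0], [0, 0, 15, 0, 0, 0], [0, 0, 17, 0, 0, 0], [0, 0, 17, 0, 0, 0]]])

```text
time: 2.08
tool_pos: [537.4, -55.4, 23.3]
tool_rot: [3.141, 0.0, 1.523]
contact_force: [1.6, -1.8, 2.6]
grip_width: 0.2
grasp_force: 1.2
```

Request:
carry_out(increments=[[[0, 0, 1, 0, 0, 0], [0, 0, 1.5, 0, 0, 0], [0, 0, 1.5, 0, 0, 0]]])

```text
time: 2.33
tool_pos: [537.3, -55.1, 22.0]
tool_rot: [3.141, 0.0, 1.523]
contact_force: [0.5, -1.3, 2.2]
grip_width: 0.1
grasp_force: 1.3
```

Request:
carry_out(increments=[[[0, 0, 0.7, 0, 0, 0], [0, 0, 1.2, 0, 0, 0], [0, 0, 1.2, 0, 0, 0]]])

```text
time: 2.58
tool_pos: [537.3, -55.1, 21.0]
tool_rot: [3.141, 0.0, 1.523]
contact_force: [0.5, -2.3, 4.1]
grip_width: 0.1
grasp_force: 2.1
```

Request:
carry_out(increments=[[[-3, 0, -0.3, 0, 0, 0], [-6, 0, -0.3, 0, 0, 0], [-9, 0, -0.3, 0, 0, 0], [-12, 0, -0.3, 0, 0, 0], [-15, 0, -0.3, 0, 0, 0]]])

```text
time: 3.0
tool_pos: [536.2, -69.1, 21.0]
tool_rot: [-3.141, -0.002, 1.521]
contact_force: [0.7, 8.3, 5.9]
grip_width: 0.3
grasp_force: 4.6
```

Request:
carry_out(increments=[[[-3, 0, 0, 0, 0, 0], [-6, 0, 0, 0, 0, 0], [-9, 0, 0, 0, 0, 0], [-12, 0, 0, 0, 0, 0], [-12, 0, 0, 0, 0, 0]]])

```text
time: 3.42
tool_pos: [535.6, -81.3, 21.0]
tool_rot: [-3.141, -0.002, 1.521]
contact_force: [-0.1, 6.0, 5.6]
grip_width: 0.1
grasp_force: 3.9
```

Run:
```python
from h import *
from bench import capture,status
c=capture("scene"); cv2.imwrite("pics/s3.png",cv2.resize(c["frame"][190:280,230:330],None,fx=6,fy=6,interpolation=2))
st=status.sense(); print(st["tool_pos"],st["contact_force"],st["time"])
```

```text
[535.5903583  -81.34259404  21.02168227] [0.40739928 5.72636335 4.79493011] 3.4667
```

View pics/s3.png

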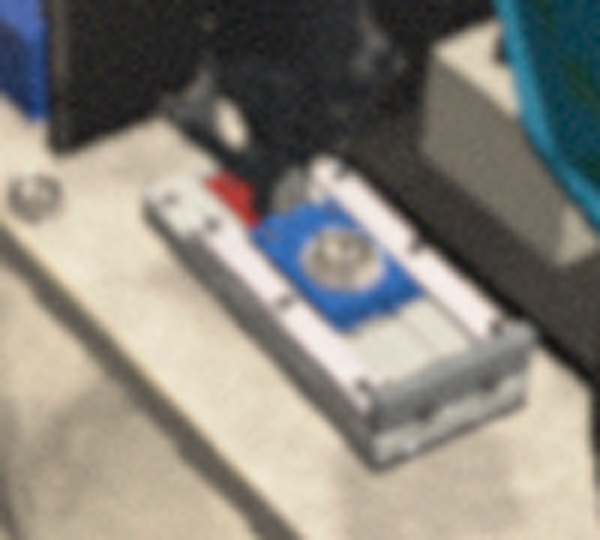

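The pallet is over the tooth, which is now hidden, and it is still flat with the bearing in its nest. I'll lift the tip slightly and push on at about 60 mm/s, slowing near the stop.

Request:
carry_out(increments=[[[-4, 0, -0.5, 0, 0, 0], [-8, 0, -1.5, 0, 0, 0], [-13, 0, -2, 0, 0, 0], [-18, 0, -2, 0, 0, 0], [-22, 0, -2, 0, 0, 0]]])

```text
time: 3.88
tool_pos: [533.9, -103.9, 22.4]
tool_rot: [-3.14, -0.001, 1.522]
contact_force: [0.1, 4.4, 0.4]
grip_width: 0.0
grasp_force: 2.2
```

Request:
carry_out(increments=[[[-5, 0, 0, 0, 0, 0], [-10, 0, 0, 0, 0, 0], [-15, 0, 0, 0, 0, 0], [-19, 0, 0, 0, 0, 0], [-22, 0, 0, 0, 0, 0]]])

```text
time: 4.3
tool_pos: [533.4, -126.5, 22.7]
tool_rot: [-3.141, -0.0, 1.522]
contact_force: [0.4, 4.3, -0.8]
grip_width: 0.2
grasp_force: 1.8
```

Request:
carry_out(increments=[[[-1, 0, 0, 0, 0, 0], [-2, 0, 0, 0, 0, 0], [-3, 0, 0, 0, 0, 0], [-4, 0, 0, 0, 0, 0], [-5, 0, 0, 0, 0, 0]]])

```text
time: 4.72
tool_pos: [533.4, -130.8, 23.0]
tool_rot: [3.141, -0.0, 1.523]
contact_force: [-0.0, 4.4, -0.3]
grip_width: -0.1
grasp_force: 1.9
```

Still only friction, so the stop isn't reached yet. I'll continue slowly.

Request:
carry_out(increments=[[[-1, 0, 0, 0, 0, 0], [-2, 0, 0, 0, 0, 0], [-3, 0, 0, 0, 0, 0], [-3, 0, 0, 0, 0, 0]]])

```text
time: 5.05
tool_pos: [533.3, -134.1, 23.0]
tool_rot: [3.141, 0.0, 1.523]
contact_force: [-0.0, 2.4, -0.8]
grip_width: -0.1
grasp_force: 1.5
```

Run:
```python
from h import *
from bench import capture,status
c=capture("scene"); cv2.imwrite("pics/s4.png",cv2.resize(c["frame"][190:280,230:330],None,fx=6,fy=6,interpolation=2))
st=status.sense(); print(st["tool_pos"],st["contact_force"],st["time"])
```

```text
[ 533.28139591 -134.10359206   22.96893394] [-0.05065789  2.72204553 -0.14138848] 5.1
```

View pics/s4.png

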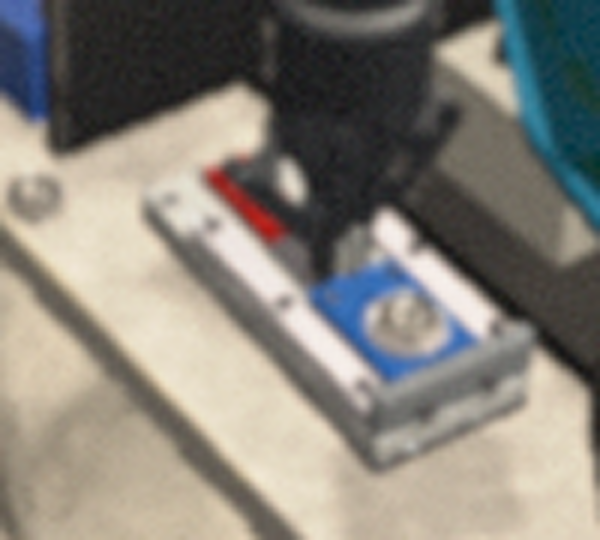

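The pallet is at or just short of the stop. I'll push on gently until the force rises.

Request:
carry_out(increments=[[[-1, 0, 0, 0, 0, 0], [-2, 0, 0, 0, 0, 0], [-2, 0, 0, 0, 0, 0]]])

```text
time: 5.35
tool_pos: [533.1, -135.1, 23.0]
tool_rot: [-3.141, -0.002, 1.522]
contact_force: [-0.0, 6.7, 0.6]
grip_width: -0.1
grasp_force: 3.7
```

Request:
carry_out(increments=[[[-1, 0, 0, 0, 0, 0], [-2, 0, 0, 0, 0, 0], [-2, 0, 0, 0, 0, 0]]])

```text
time: 5.6
tool_pos: [533.0, -135.2, 23.0]
tool_rot: [-3.141, -0.005, 1.52]
contact_force: [1.0, 15.1, 1.5]
grip_width: 0.1
grasp_force: 7.5
```

The tool no longer advances and the force has risen to 15 N, so the pallet is at the stop. I'll back off, go straight up and check.

Request:
carry_out(increments=[[[4, 0, 0, 0, 0, 0], [10, 0, 0, 0, 0, 0], [12, 0, -8, 0, 0, 0], [12, 0, -25, 0, 0, 0], [12, 0, -50, 0, 0, 0]]])

```text
time: 6.02
tool_pos: [532.4, -125.9, 72.4]
tool_rot: [-3.138, 0.0, 1.523]
contact_force: [-0.1, -0.4, 0.6]
grip_width: 0.1
grasp_force: 0.0
```

Request:
carry_out(increments=[[[-15, 0, -30, 0, 0, 0], [-35, 0, -60, 0, 0, 0], [-55, 0, -90, 0, 0, 0], [-60, 0, -110, 0, 0, 0], [-60, 0, -110, 0, 0, 0]]])

```text
time: 6.43
tool_pos: [533.3, -188.9, 188.8]
tool_rot: [3.131, 0.005, 1.521]
contact_force: [0.0, 0.3, -0.3]
grip_width: -0.4
grasp_force: 0.0
```

Run:
```python
from h import *
from bench import capture,status
c=capture("wrist"); np.save("pics/w5.npy",c,allow_pickle=True)
cv2.imwrite("pics/w5.png",c["frame"])
st=status.sense(); print(st["tool_pos"],st["contact_force"],st["time"])
```

```text
[ 532.00607206 -187.5802399   186.09893692] [ 0.25990028  0.32165022 -0.52592276] 6.4833
```

View pics/w5.png

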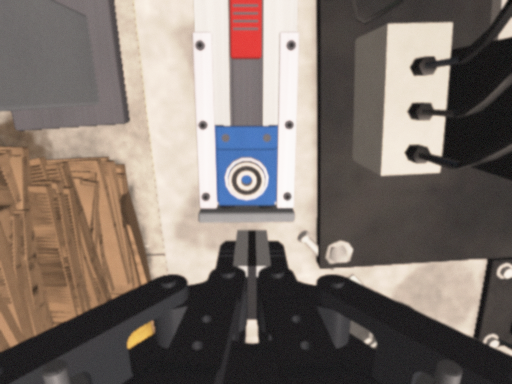

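The wrist view shows the pallet against the stop (front at row 206, stop at row 208) with the bearing centred at (247,180). I'll check the catch height by comparing the pad's rear edge with the first scene image; 8 mm would shift it by about 2 px.

Run:
```python
from h import *
from bench import capture
c=load("w5"); f=c["frame"].astype(int); m=(f[...,0]>f[...,2]+60)&(f[...,0]>110); m[215:]=0;m[:100]=0
v=[np.where(m[:,u])[0].min()-.5 for u in range(235,258)];print("rear edge",onz(c,246,np.median(v),38)[:2])
v=[np.where(m[:,u])[0].max()+.5 for u in range(235,258)];print("front edge",onz(c,246,np.median(v),38)[:2])
def red(f):
    f=f.astype(int); m=(f[...,2]>f[...,0]+60)&(f[...,2]>f[...,1]+60); m[:205]=0; m[245:]=0; m[:,:255]=0; m[:,300:]=0
    y,x=np.where(m); return len(x),x.min(),y.min(), [int(np.where(m[:,u])[0].min()) if m[:,u].any() else None for u in range(264,274)],[int(np.where(m[v])[0].min()) if m[v].any() else None for v in range(215,228)]
print(red(load("scene0")["frame"])); print(red(cv2.imread("pics/scene0.png")) and red(capture("scene")["frame"]))
```

```text
rear edge [ 532.15355158 -146.41391758]
front edge [ 528.27776397 -217.12640012]
(59, np.int64(265), np.int64(216), [None, 218, 218, 217, 217, 216, 216, 216, 217, 218], [None, 269, 267, 265, 265, 265, 266, 267, 268, None, None, None, None])
(124, np.int64(265), np.int64(216), [None, 218, 217, 217, 217, 216, 216, 216, 217, 218], [None, 269, 266, 265, 265, 265, 266, 267, 268, 269, 270, 271, 272])
```

The pad is back at its starting height, so the catch is up. The pallet travelled about 69 mm to the stop. I'm handing the job in.

```bash
python3 -c "
from bench import workorder
print(workorder.finish_job())"
```

```text
the job is handed in; nothing more can be done
None
```

The job is handed in: the pallet is against the end stop, the catch has sprung up behind it, the bearing is in its nest and the arm is clear; the hand-in gave no verdict.

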